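# Heft the coffee tins, put the full one away in the latched drawer

## Task

One of the three identical coffee tins is still full and the other two are empty: lift them to feel which is the heavy one. Press the steel key on the coffee stand so its drawer springs open, set the full tin upright on the floor of the empty compartment (the square one nearer to you), then push the drawer home until it clicks and stays shut. Leave the two empty tins standing upright on the worktop, and do not knock over or push aside the espresso cup, the glass or the tomato can.

Things in the scene. Friction and masses are not known exactly. Their poses are not given: they have to be found in the camera images.
- stand: Low dark wooden coffee stand, fixed to the worktop: 230 deep (x) x 270 wide (y) x 108 mm high, with one drawer in its -x side, a steel key and an espresso cup on top. Origin at the centre of its underside, z up; its -x axis points out of the drawer's front, to the robot's left (world +y, give or take 0.15 rad).
- drawer (a joint): How far the drawer is out, m: 0 latched shut, 0.095 fully out (along the stand's -x). A spring pushes it out (6 N shut, 4 N out), so unlatched it always comes out and stays out. Pushed in, the latch adds resistance in the last 20 mm (12 to 15 N in all), then clicks over at 0; hard stop at -0.004. Released, it rests at about 0. With the key held down it cannot latch.
- release_key (a joint): How far the release key is pressed, m: 0 up, 0.008 fully down. Sprung: starts to move at 2.5 N, 5 to 6 N when fully down. Fully down it frees the latched drawer, which springs out in about a second. It also dips and comes up again by itself as the drawer clicks shut.
- key_top (a point): Centre of the top of the release key: steel, 28 mm (x) by 55 mm (y), its top 10 mm above the stand's top, 118 mm above the worktop; 90 mm in front (-x) of the stand's middle. Press it straight down. Axes as the stand's.
- berth (a point): Centre of the floor of the drawer's empty compartment (moves with the drawer), 76 mm to the robot's side (-y) of the drawer's middle line. 70 mm (x) by 68 mm (y) clear, floor 18 mm above the worktop, partitions 22 mm high; on its -x side the drawer front, 39 mm from here, rises 86 mm above the floor. Fully out it lies 60 mm in front of the stand's front edge. Axes as the stand's.
- front_push (a point): Point on the outer face of the drawer front (moves with the drawer), on its middle line, 80 mm above the worktop: a good place to push. The front is a flat board 270 mm wide, from 8 to 104 mm above the worktop. Shut, this face is 135 mm in front (-x) of the stand's middle and 31 mm in front of the key's near edge. Axes as the stand's.
- tray: Brown wooden tray of the drawer; same axes as the stand, origin as the stand's when shut. Its far compartment (150 mm wide) holds a small white-lidded jar and a little dish, both fixed. A small steel catch stands on the drawer's middle line (within 13 mm of it), 39 mm behind the front, 86 mm above the worktop at its top. The stand's top board passes 6 mm above a tin that stands on the tray's floor.
- tin_a: One of three look-alike square coffee tins, navy blue with a bare metal lid and a cream label on each side: 58 x 58 mm (lid 60 x 60), 72 mm tall, lid fixed on. Origin at the centre of its underside, z up, x and y along its sides. Any one of the three may be the full one; names and looks give no hint. The contents may shift some mm inside.
- tin_b: One of three look-alike square coffee tins, navy blue with a bare metal lid and a cream label on each side: 58 x 58 mm (lid 60 x 60), 72 mm tall, lid fixed on. Origin at the centre of its underside, z up, x and y along its sides. The full tin weighs 0.44 to 0.60 kg, an empty one 0.11 kg: only lifting or pushing tells.
- tin_c: One of three look-alike square coffee tins, navy blue with a bare metal lid and a cream label on each side: 58 x 58 mm (lid 60 x 60), 72 mm tall, lid fixed on. Origin at the centre of its underside, z up, x and y along its sides. All stand on the worktop at the start, turned by up to 0.35 rad, in a row along y, at least 25 mm free beside their x faces.
- espresso_cup: White and teal espresso cup with handle, 65 x 92 x 49 mm, loose on a 115 mm saucer on the rear half of the stand's top. Origin under its middle. A bystander: do not move it by more than 25 mm or tip it.
- glass_tumbler: Clear glass tumbler, 76 mm across, 86 mm tall, loose on the worktop behind the tins. Origin at the centre of its underside. A bystander: do not move it by more than 25 mm or tip it.
- tomato_can: Small tin can with a teal label, 76 mm across, 58 mm tall, loose on the worktop behind the tins. Origin at the centre of its underside. A bystander: do not move it by more than 25 mm or tip it.
Things that resemble listed ones, but are neither listed nor needed, are in the scene too. What is shaped like the tin_c but green is not meant.

How it is judged:
By the outcome, as a careful person would: the job done as asked, in the order asked, and still so for the second after the job is handed in, with the robot touching nothing.
It also fails if it takes over 72 s, if anything falls off the work surface, if the arm or the gripper's body presses on something with over 40 N, if the wrist force passes 120 N, or if a joint passes its speed limit or range.

## Robot

A 6-joint arm with a two-finger parallel gripper is mounted at the origin on a cart in front of the work surface, level with it; the furniture and walls round the work are solid. World frame = base frame: x ahead of the robot, y to its left, z up, the work surface at z = 0. Lengths are in m, angles in degrees, forces in N, time in s.
With the tool pointing down it reaches from about 0.375 to 0.9 m from the base axis. Payload 3.1 kg.
Tool frame: the origin (TCP) lies midway between the tips of the shut fingers; the grasp point (between the pads) lies 19 mm behind it; z points along the fingers, y is the line along which they close (so a half turn about z gives the same grasp; the last joint's range is limited). The gripper opens to 87 mm and grips with 3 to 60 N. Pads are 19 mm wide; open, the fingers measure 117 mm over their backs; the gripper's body (75 mm by 190 mm) begins 51 mm behind the grasp point.
Start: joints at [-74.857, 30.224, 82.088, -0, 67.689, -10.227], TCP at [0.268, -0.565, 0.223] pointing down, gripper open.
Joint ranges: [-176.69, 176.69], [-43.24, 126.21], [12.49, 139.97], [-82, 262], [0, 151.66], [-163.58, 163.58]. Speed limits (degrees/s): [159.86, 159.86, 180, 180, 180, 180].

## Interface

Orientations are given as a 3x3 rotation matrix whose columns are the frame's x, y, z axes.
In Python, from rig import read_state, capture, camera_info, hand_in gives the robot as it stands.
- The arm moves only by the tool drive_tool, never from a script. Its argument "motion" is a list of rows, each a list of 2 entries, a list of its own where there are three numbers: the shift along the tool's x, y, z in mm, then the turn, a rotation vector about the tool's x, y, z in rad. A call has 1 to 5 rows; each row shifts and turns the commanded pose from where the row before left it, along the tool's axes as they then stand; what a row does not reach is not made up. A row lasts 1/10 s, in which the tool goes at most 50 mm and 8.59 degrees, less where a joint would pass 70% of its speed; a pose out of reach is approached as far as the arm can. A call is refused whole if a number of a shift passes 50 or a number of a turn 0.15, either way. A call with a gripper value outside its range is refused whole. "gripper" is the opening, from 0 (shut) to 1 (fully open), set as the call begins (left out, the last holds). The fingers move at their own pace and stop on an object; the grip force is fixed at half the most. Time passes only in rows, so rows that do not move let the fingers close. It gives the time, the measured TCP pose, the force, the opening and the grip force at its end, in the units of the state.
- read_state(): the state, without advancing time (a new reading comes with each control period).
- capture(name): name is "scene" or "top" or "wrist"; returns the picture (420x560x3 uint8, red, green, blue); there is no depth.
- camera_info(name): a dict with "fovy" (degrees; the focal length in pixels is half the picture's height over the tangent of half this angle, whatever the lens; pixels are square), "cx", "cy" (the principal point, pixels), "xyz" and "orientation" of the camera in the world; the wrist camera has in their place "T_tool_cam" (4x4, takes a point from camera to tool coordinates, whose origin is the TCP and whose axes are the flange's). Camera axes: x right, y down, z forward; pixel columns grow to the right and rows downward; lengths in m; the calibration is good to about 2 mm. The wrist camera is an equidistant fisheye: a pixel r from the principal point sees the ray r / f radians off the axis. A picture is of the moment at which its call begins: read the wrist's pose just before it. camera_info takes no time and is no camera call.
- hand_in(): hands the job in; it is judged then, once.
The state is a dict: "time_s": time; "joint_positions": joint angles; "qvel": joint speeds; "tau": joint torques, N m; "position": TCP position; "tcp_rot": TCP orientation; "force": force on the tool from outside, world axes, zero at the start; "moment": the same for the moment, N m; "opening": opening from 0.0 (shut) to 1.0 (fully open); "grasp_force": force on a finger pad.
Only numpy, scipy, OpenCV 4.12 (cv2) and the standard library are available. Lean on these libraries where they do the work, as an engineer would, in place of code of your own. Each camera call takes 0.05 s, during which the arm holds its last target. There are 200 camera calls.

## Working session

There is one attempt and no reset: what is moved stays moved. The work goes in short steps, Python scripts to look and compute and a tool call to move; the robot and the scene stay as the last step left them, time stands still between calls to the robot, and variables do not carry over. Pictures are saved under pics/ and viewed, at most 10 in all, crops included, and the job is handed in when it is done.

Besides the shell and the picture viewer there is one more tool, called in YAML: its name, and indented under it one key for each argument. drive_tool: Moves the arm, as the interface text tells. Its arguments: {"type":"object","properties":{"motion":{"type":"array","items":{"type":"array"}},"gripper":{"type":"number"}},"required":["motion"]}

```bash
mkdir -p pics; ls
python3 - <<'E'
from rig import *
import cv2
for n in("scene","top"):
    print(n,camera_info(n)); cv2.imwrite(f"pics/{n}0.png",cv2.resize(capture(n)[:,:,::-1],(800,600),interpolation=cv2.INTER_CUBIC))
print(camera_info("wrist"));print(read_state())
E
```

```text
pics
scene {'fovy': 57.27243766811675, 'cx': 276.2922971631797, 'cy': 212.65651964447258, 'xyz': array([0.35302911, 0.54683468, 1.12143384]), 'orientation': array([[-0.92859141, -0.31674507,  0.19336637],
       [-0.37105271,  0.80110583, -0.46962681],
       [-0.00615495, -0.50784053, -0.86142911]])}
top {'fovy': 54.06671590052313, 'cx': 285.799290292398, 'cy': 206.90880075970958, 'xyz': array([ 0.37330058, -0.00801799,  1.1268658 ]), 'orientation': array([[ 0.06177855, -0.97542825,  0.21147848],
       [-0.9980867 , -0.05984066,  0.01555751],
       [-0.00252022, -0.21203498, -0.97725883]])}
{'fovy': 65.70646984690485, 'cx': 284.4652517110404, 'cy': 206.31749029877489, 'T_tool_cam': array([[-4.59135531e-04, -9.55171283e-01, -2.96053390e-01,
         8.09858217e-02],
       [ 9.99999868e-01, -5.07086809e-04,  8.51849308e-05,
        -1.56576933e-06],
       [-2.31490968e-04, -2.96053312e-01,  9.55171389e-01,
        -1.62305310e-01],
       [ 0.00000000e+00,  0.00000000e+00,  0.00000000e+00,
         1.00000000e+00]])}
{'time_s': 0.1, 'joint_positions': array([-7.48575850e+01,  3.02737254e+01,  8.21485041e+01, -4.85903181e-04,
        6.76918958e+01, -1.02267874e+01]), 'qvel': array([ 0.01377574, -0.1684545 , -0.14593741,  0.0147544 ,  0.10640113,
        0.05381752]), 'tau': array([-6.03011958e-04, -4.40987420e+01, -1.77150661e+01,  6.35481323e-02,
        5.34013531e-02, -5.27330030e-05]), 'position': array([ 0.26763328, -0.56406015,  0.22167159]), 'tcp_rot': array([[ 9.03564432e-01,  4.28451910e-01, -5.27885930e-04],
       [ 4.28452096e-01, -9.03562457e-01,  1.92065387e-03],
       [ 3.45929911e-04, -1.96160835e-03, -9.99998016e-01]]), 'force': array([-0.33246734, -0.08426759,  0.66044045]), 'moment': array([-0.01804656, -0.00722114, -0.01837183]), 'grasp_force': 0.0, 'opening': 1.0013375872503214}
```

View pics/top0.png

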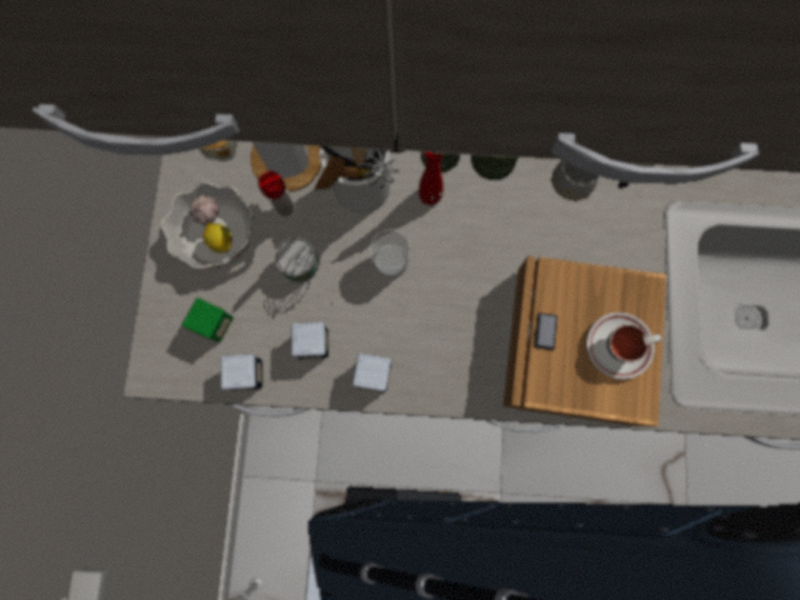

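View pics/scene0.png

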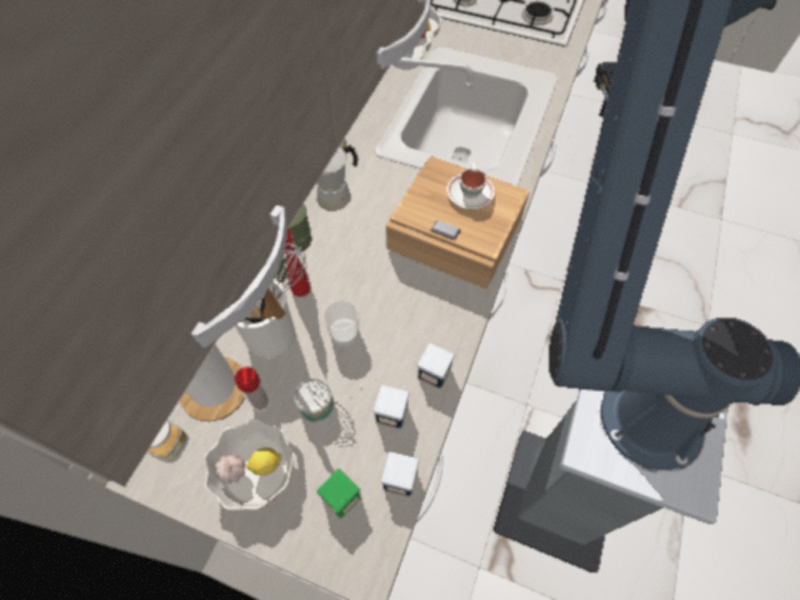

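The top view shows three navy tins at about (239,372), (309,340) and (372,372). The green decoy is at (208,320), the key at (545,331), the glass at (390,254) and the can at (297,260). Next I'll enlarge the tins and the stand.

```bash
cat > h.py <<'E'
import numpy as np, cv2
from rig import *
def px(name,u,v,z):
    """pixel (native 560x420) -> world at height z"""
    c=camera_info(name); f=210/np.tan(np.radians(c["fovy"]/2))
    d=c["orientation"]@np.array([(u-c["cx"])/f,(v-c["cy"])/f,1]); o=c["xyz"]
    return o+d*(z-o[2])/d[2]
def wpx(u,v,z,s=None):
    s=s or read_state(); c=camera_info("wrist"); f=210/np.tan(np.radians(c["fovy"]/2))
    a=np.array([u-c["cx"],v-c["cy"]]); r=np.hypot(*a); t=r/f
    d=np.append(np.sin(t)*a/max(r,1e-9),np.cos(t)); T=np.array(c["T_tool_cam"]); R=np.array(s["tcp_rot"])
    o=R@T[:3,3]+s["position"]; d=R@T[:3,:3]@d
    return o+d*(z-o[2])/d[2]
E
python3 - <<'E'
from h import *
im=capture("top")[:,:,::-1]
g=im.astype(int)
a=cv2.resize(im[215:285,145:285],(800,400),interpolation=cv2.INTER_CUBIC)
hsv=cv2.cvtColor(im,cv2.COLOR_BGR2HSV)
for n,(x0,y0,x1,y1) in dict(L=(150,243,186,277),M=(200,220,232,255),R=(244,244,278,277)).items():
    sub=im[y0:y1,x0:x1].astype(int); b=sub[...,0]-sub[...,2]; m=((b>8)&(sub.sum(2)>400)).astype(np.uint8)
    cs=cv2.findContours(m,0,2)[0]; c=max(cs,key=cv2.contourArea)+[x0,y0]
    P=[px("top",*p,.072) for p in cv2.boxPoints(cv2.minAreaRect(c.reshape(-1,1,2)))]
    P=np.array(P); e=np.diff(np.vstack([P,P[:1]]),axis=0)
    print(n,P.mean(0).round(4),np.linalg.norm(e,axis=1).round(3),np.degrees(np.arctan2(e[:,1],e[:,0])).round(1))
for n,p,z in [("key",(545,331),.118),("sFL",(537,259),.108),("sBL",(667,272),.108),("sBR",(659,424),.108),("sFR",(522,407),.108),("front",(526,258),.104),("front",(512,406),.104),("glass top",(391,247),.086),("glassbase",(390,266),0),("can",(297,257),.058),("cup",(622,345),.12)]:
    print(n,px("top",p[0]*.7,p[1]*.7,z).round(3))
b=cv2.resize(im[170:305,340:480],(415,400),interpolation=cv2.INTER_CUBIC)
cv2.imwrite("pics/tins.png",np.hstack([cv2.resize(a,(385,192)),]) if 0 else a)
E
```

```text
L [0.4446 0.3055 0.072 ] [0.057 0.056 0.056 0.056] [ -86.5 -173.2   93.5    7.4]
M [0.5125 0.1852 0.072 ] [0.055 0.055 0.054 0.055] [ -86.5 -174.7   93.5    5.9]
R [0.4598 0.0659 0.072 ] [0.056 0.056 0.056 0.056] [ -5.8 -96.8 173.6  83.4]
key [ 0.543 -0.232  0.118]
sFL [ 0.675 -0.218  0.108]
sBL [ 0.665 -0.451  0.108]
sBR [ 0.398 -0.429  0.108]
sFR [ 0.412 -0.197  0.108]
front [ 0.677 -0.199  0.104]
front [ 0.413 -0.181  0.104]
glass top [0.688 0.046 0.086]
glassbase [0.675 0.05  0.   ]
can [0.666 0.223 0.058]
cup [ 0.527 -0.364  0.12 ]
```

View pics/tins.png

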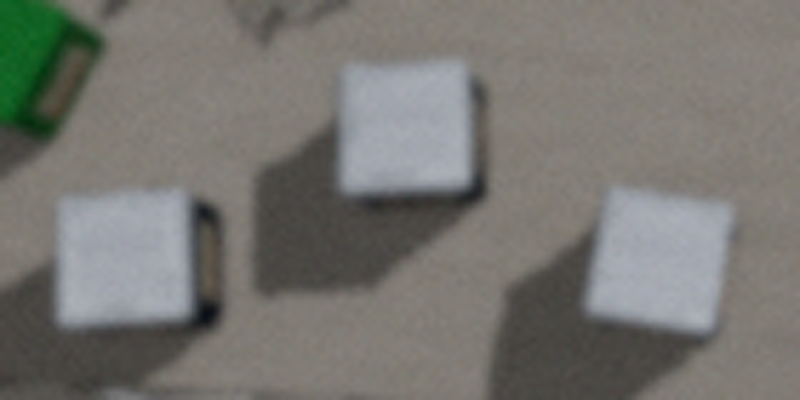

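The crop shows navy bodies with bare metal lids at (125,260), (405,127) and (660,260), and the green tin apart at top left. All the positions agree with the given sizes and heights. I'll move to the right-hand tin first.

```bash
cat >> h.py <<'E'
from scipy.spatial.transform import Rotation as Ro
def plan(x,y,z,yang,n,start=None):
    """tool-frame rows to a tool-down pose whose tool y points at yang deg in the world"""
    s=read_state(); R0=Ro.from_matrix(s["tcp_rot"]); p=np.array(s["position"])
    a=np.radians(yang); c,q=np.cos(a),np.sin(a)
    Rt=Ro.from_matrix(np.array([[-q,c,0],[c,q,0],[0,0,-1.]]))
    w=(R0.inv()*Rt).as_rotvec(); st=Ro.from_rotvec(w/n); d=(np.array([x,y,z])-p)*1000/n; R=R0
    print("from",p.round(4),"F",np.round(s["force"],2),"t",round(s["time_s"],2),"total mm",(d*n).round(1),"turn",w.round(3))
    for i in range(n):
        print([R.inv().apply(d).round(0).astype(int).tolist(),(w/n).round(3).tolist()],end=",\n" if i%5==4 else ",")
        R=R*st
E
python3 -c "
from h import *
plan(.460,.066,.15,-6,15)"
```

```text
from [ 0.2677 -0.5642  0.2218] F [ 0.05 -0.11  0.39] t 0.15 total mm [192.3 630.2 -71.8] turn [-1.000e-03 -1.000e-03 -1.023e+00]
[[30, -32, 5], [-0.0, -0.0, -0.068]],[[32, -30, 5], [-0.0, -0.0, -0.068]],[[34, -28, 5], [-0.0, -0.0, -0.068]],[[36, -26, 5], [-0.0, -0.0, -0.068]],[[37, -23, 5], [-0.0, -0.0, -0.068]],
[[39, -21, 5], [-0.0, -0.0, -0.068]],[[40, -18, 5], [-0.0, -0.0, -0.068]],[[41, -15, 5], [-0.0, -0.0, -0.068]],[[42, -12, 5], [-0.0, -0.0, -0.068]],[[43, -9, 5], [-0.0, -0.0, -0.068]],
[[43, -7, 5], [-0.0, -0.0, -0.068]],[[44, -4, 5], [-0.0, -0.0, -0.068]],[[44, -1, 5], [-0.0, -0.0, -0.068]],[[44, 2, 5], [-0.0, -0.0, -0.068]],[[44, 5, 5], [-0.0, -0.0, -0.068]],
```

drive_tool:
  motion:
    - [[30, -32, 0], [0, 0, -0.068]]
    - [[32, -30, 0], [0, 0, -0.068]]
    - [[34, -28, 0], [0, 0, -0.068]]
    - [[36, -26, 0], [0, 0, -0.068]]
    - [[37, -23, 0], [0, 0, -0.068]]
  gripper: 1

```text
time_s: 0.65
position: [0.3337, -0.3531, 0.2223]
tcp_rot: [[0.707, 0.707, -0.0], [0.707, -0.707, 0.001], [0.0, -0.0, -1.0]]
force: [-0.3, 0.3, -0.1]
opening: 1.002
grasp_force: 0.0
```

drive_tool:
  motion:
    - [[39, -21, 0], [0, 0, -0.068]]
    - [[40, -18, 0], [0, 0, -0.068]]
    - [[41, -15, 0], [0, 0, -0.068]]
    - [[42, -12, 5], [0, 0, -0.068]]
    - [[43, -9, 10], [0, 0, -0.068]]

```text
time_s: 1.15
position: [0.3994, -0.1442, 0.208]
tcp_rot: [[0.431, 0.902, 0.002], [0.902, -0.431, -0.001], [-0.0, 0.002, -1.0]]
force: [1.0, 0.6, -0.7]
opening: 1.003
grasp_force: 0.0
```

drive_tool:
  motion:
    - [[43, -7, 10], [0, 0, -0.068]]
    - [[44, -4, 10], [0, 0, -0.068]]
    - [[44, -1, 12], [0, 0, -0.068]]
    - [[44, 2, 12], [0, 0, -0.068]]
    - [[44, 5, 10], [0, 0, -0.068]]

```text
time_s: 1.65
position: [0.4615, 0.0673, 0.1529]
tcp_rot: [[0.105, 0.994, -0.0], [0.994, -0.105, -0.0], [-0.0, -0.0, -1.0]]
force: [0.8, 0.4, -0.1]
opening: 1.003
grasp_force: 0.0
```

drive_tool:
  motion:
    - [[0, 0, 0], [0, 0, 0]]
    - [[0, 0, 0], [0, 0, 0]]
    - [[0, 0, 0], [0, 0, 0]]

```text
time_s: 1.95
position: [0.4612, 0.0647, 0.1537]
tcp_rot: [[0.109, 0.994, -0.0], [0.994, -0.109, -0.0], [-0.0, -0.0, -1.0]]
force: [0.9, 0.4, -0.6]
opening: 1.002
grasp_force: 0.0
```

```bash
python3 -c "
from h import *
plan(.460,.066,.03,-6,4)
im=capture('wrist')[:,:,::-1]
cv2.imwrite('pics/w1.png',im)"
```

```text
from [0.4612 0.0647 0.1537] F [ 0.9   0.37 -0.58] t 1.95 total mm [  -1.2    1.3 -123.7] turn [-0.     0.    -0.004]
[[0, 0, 31], [-0.0, 0.0, -0.001]],[[0, 0, 31], [-0.0, 0.0, -0.001]],[[0, 0, 31], [-0.0, 0.0, -0.001]],[[0, 0, 31], [-0.0, 0.0, -0.001]],
```

View pics/w1.png

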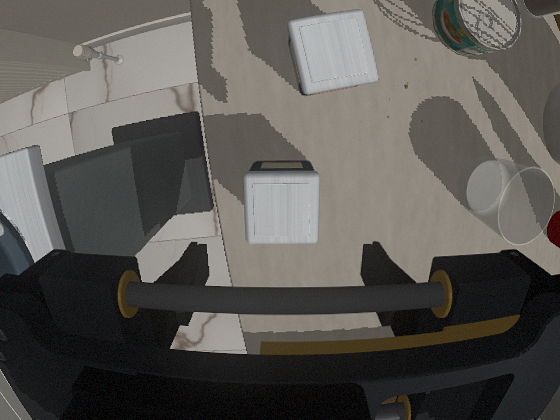

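The wrist view shows the tin's lid squarely between the fingers at (282,207), with the middle tin at (334,52), the glass at (510,190) and the can at (478,22). I'll go down, grip and lift.

```bash
python3 -c "
from h import *
print(wpx(282,207,.072),wpx(334,52,.072),wpx(478,20,.058))"
```

```text
[0.45936254 0.06960286 0.072     ] [0.51090176 0.18463263 0.072     ] [0.65007335 0.21831373 0.058     ]
```

drive_tool:
  motion:
    - [[1, -1, 31], [0, 0, 0]]
    - [[0, 0, 31], [0, 0, 0]]
    - [[0, 0, 31], [0, 0, 0]]
    - [[0, 0, 31], [0, 0, 0]]
    - [[0, 0, 0], [0, 0, 0]]

```text
time_s: 2.5
position: [0.4583, 0.0651, 0.0271]
tcp_rot: [[0.111, 0.994, -0.007], [0.994, -0.111, 0.001], [-0.0, -0.007, -1.0]]
force: [0.2, 0.1, 0.2]
opening: 1.001
grasp_force: 0.0
```

drive_tool:
  motion:
    - [[0, 0, 0], [0, 0, 0]]
    - [[0, 0, 0], [0, 0, 0]]
    - [[0, 0, 0], [0, 0, 0]]
    - [[0, 0, 0], [0, 0, 0]]
    - [[0, 0, 0], [0, 0, 0]]
  gripper: 0

```text
time_s: 3.0
position: [0.4607, 0.0666, 0.0306]
tcp_rot: [[0.108, 0.994, 0.001], [0.994, -0.108, -0.0], [-0.0, 0.001, -1.0]]
force: [-1.2, 0.2, 6.8]
opening: 0.682
grasp_force: 29.9
```

drive_tool:
  motion:
    - [[0, 0, -10], [0, 0, 0]]
    - [[0, 0, -10], [0, 0, 0]]
    - [[0, 0, 0], [0, 0, 0]]
    - [[0, 0, 0], [0, 0, 0]]
    - [[0, 0, 0], [0, 0, 0]]

```text
time_s: 3.5
position: [0.4604, 0.0666, 0.0495]
tcp_rot: [[0.108, 0.994, -0.0], [0.994, -0.108, 0.0], [0.0, -0.0, -1.0]]
force: [-0.4, -0.5, -0.8]
opening: 0.685
grasp_force: 29.9
```

drive_tool:
  motion:
    - [[0, 0, 9], [0, 0, 0]]
    - [[0, 0, 9], [0, 0, 0]]
    - [[0, 0, 1], [0, 0, 0]]
    - [[0, 0, 0], [0, 0, 0]]
    - [[0, 0, 0], [0, 0, 0]]

```text
time_s: 4.0
position: [0.4596, 0.0667, 0.0299]
tcp_rot: [[0.108, 0.994, -0.002], [0.994, -0.108, 0.0], [-0.0, -0.002, -1.0]]
force: [-0.9, 0.4, 1.2]
opening: 0.68
grasp_force: 30.0
```

drive_tool:
  motion:
    - [[0, 0, 0], [0, 0, 0]]
    - [[0, 0, 0], [0, 0, 0]]
    - [[0, 0, 0], [0, 0, 0]]
    - [[0, 0, 0], [0, 0, 0]]
    - [[0, 0, 0], [0, 0, 0]]
  gripper: 1

```text
time_s: 4.5
position: [0.4606, 0.0666, 0.0305]
tcp_rot: [[0.108, 0.994, 0.0], [0.994, -0.108, -0.0], [0.0, 0.0, -1.0]]
force: [-0.3, 0.5, -0.9]
opening: 0.986
grasp_force: 0.0
```

drive_tool:
  motion:
    - [[0, 0, -20], [0, 0, 0]]
    - [[0, 0, -40], [0, 0, 0]]
    - [[0, 0, -40], [0, 0, 0]]
    - [[0, 0, -20], [0, 0, 0]]
    - [[41, 13, 0], [0, 0, 0]]

```text
time_s: 5.0
position: [0.4786, 0.1035, 0.1536]
tcp_rot: [[0.113, 0.994, 0.004], [0.994, -0.113, -0.001], [-0.001, 0.004, -1.0]]
force: [1.8, 0.1, 0.3]
opening: 0.998
grasp_force: 0.0
```

drive_tool:
  motion:
    - [[41, 13, 0], [0, 0, 0]]
    - [[41, 13, 0], [0, 0, 0]]
    - [[0, 0, 0], [0, 0, -0.094]]
    - [[0, 0, 0], [0, 0, -0.094]]
    - [[0, 0, 0], [0, 0, 0]]

```text
time_s: 5.5
position: [0.5122, 0.1851, 0.1503]
tcp_rot: [[-0.081, 0.997, -0.0], [0.997, 0.081, -0.0], [-0.0, -0.0, -1.0]]
force: [-0.3, 0.6, 0.5]
opening: 0.999
grasp_force: 0.0
```

drive_tool:
  motion:
    - [[0, 0, 0], [0, 0, 0]]
    - [[0, 0, 0], [0, 0, 0]]

```text
time_s: 5.7
position: [0.5124, 0.1844, 0.1506]
tcp_rot: [[-0.078, 0.997, -0.0], [0.997, 0.078, 0.0], [0.0, -0.0, -1.0]]
force: [-0.3, 0.3, -0.3]
opening: 0.999
grasp_force: 0.0
```

```bash
python3 -c "
from h import *
plan(.512,.185,.03,4.6,4)"
```

```text
from [0.5124 0.1844 0.1506] F [-0.35  0.34 -0.27] t 5.7 total mm [  -0.4    0.6 -120.6] turn [-0.    -0.    -0.002]
[[0, 0, 30], [-0.0, -0.0, -0.001]],[[0, 0, 30], [-0.0, -0.0, -0.001]],[[0, 0, 30], [-0.0, -0.0, -0.001]],[[0, 0, 30], [-0.0, -0.0, -0.001]],
```

The force barely changed (−0.8 N), so the first tin is empty and I've set it back. Now the middle tin.

drive_tool:
  motion:
    - [[0, 0, 30], [0, 0, 0]]
    - [[0, 0, 30], [0, 0, 0]]
    - [[0, 0, 30], [0, 0, 0]]
    - [[0, 0, 30], [0, 0, 0]]
    - [[0, 0, 0], [0, 0, 0]]

```text
time_s: 6.2
position: [0.5097, 0.1838, 0.0274]
tcp_rot: [[-0.078, 0.997, -0.008], [0.997, 0.078, -0.001], [-0.001, -0.008, -1.0]]
force: [0.1, -0.9, -0.3]
opening: 0.994
grasp_force: 0.0
```

drive_tool:
  motion:
    - [[0, 0, 0], [0, 0, 0]]
    - [[0, 0, 0], [0, 0, 0]]
    - [[0, 0, 0], [0, 0, 0]]
    - [[0, 0, 0], [0, 0, 0]]
    - [[0, 0, 0], [0, 0, 0]]
  gripper: 0

```text
time_s: 6.7
position: [0.5125, 0.1847, 0.0317]
tcp_rot: [[-0.08, 0.997, 0.001], [0.997, 0.08, 0.0], [-0.0, 0.001, -1.0]]
force: [-1.6, -0.8, 5.9]
opening: 0.68
grasp_force: 29.9
```

drive_tool:
  motion:
    - [[0, 0, -10], [0, 0, 0]]
    - [[0, 0, -10], [0, 0, 0]]
    - [[0, 0, 0], [0, 0, 0]]
    - [[0, 0, 0], [0, 0, 0]]
    - [[0, 0, 0], [0, 0, 0]]

```text
time_s: 7.2
position: [0.5123, 0.1847, 0.0503]
tcp_rot: [[-0.08, 0.997, -0.001], [0.997, 0.08, -0.0], [-0.0, -0.001, -1.0]]
force: [1.1, -1.1, -4.2]
opening: 0.681
grasp_force: 29.9
```

It reads −4.2 N, so the middle tin is the full one. I'll set it down and go to the key.

drive_tool:
  motion:
    - [[0, 0, 9], [0, 0, 0]]
    - [[0, 0, 9], [0, 0, 0]]
    - [[0, 0, 1], [0, 0, 0]]
    - [[0, 0, 0], [0, 0, 0]]
    - [[0, 0, 0], [0, 0, 0]]

```text
time_s: 7.7
position: [0.512, 0.1846, 0.0309]
tcp_rot: [[-0.08, 0.997, -0.001], [0.997, 0.08, -0.0], [-0.0, -0.001, -1.0]]
force: [-0.6, -0.0, -2.7]
opening: 0.682
grasp_force: 29.9
```

drive_tool:
  motion:
    - [[0, 0, 0], [0, 0, 0]]
    - [[0, 0, 0], [0, 0, 0]]
    - [[0, 0, 0], [0, 0, 0]]
    - [[0, 0, 0], [0, 0, 0]]
    - [[0, 0, 0], [0, 0, 0]]
  gripper: 1

```text
time_s: 8.2
position: [0.5128, 0.1847, 0.0317]
tcp_rot: [[-0.08, 0.997, 0.001], [0.997, 0.08, 0.0], [0.0, 0.001, -1.0]]
force: [-0.4, -0.1, -0.1]
opening: 0.979
grasp_force: 0.0
```

drive_tool:
  motion:
    - [[0, 0, -20], [0, 0, 0]]
    - [[0, 0, -40], [0, 0, 0]]
    - [[0, 0, -40], [0, 0, 0]]
    - [[0, 0, -30], [0, 0, 0]]
    - [[0, 0, -10], [0, 0, 0]]

```text
time_s: 8.7
position: [0.5145, 0.185, 0.175]
tcp_rot: [[-0.08, 0.997, 0.007], [0.997, 0.08, 0.001], [0.0, 0.007, -1.0]]
force: [0.9, 0.4, -0.1]
opening: 0.999
grasp_force: 0.0
```

drive_tool:
  motion:
    - [[-42, 0, 0], [0, 0, 0]]
    - [[-42, 0, 0], [0, 0, 0]]
    - [[-42, 0, 0], [0, 0, 0]]
    - [[-42, 0, 0], [0, 0, 0]]
    - [[-42, 0, 0], [0, 0, 0]]
  gripper: 0

```text
time_s: 9.2
position: [0.5285, -0.0261, 0.1705]
tcp_rot: [[-0.08, 0.997, -0.002], [0.997, 0.08, 0.001], [0.001, -0.002, -1.0]]
force: [1.4, -0.1, -1.1]
opening: 0.631
grasp_force: 0.0
```

drive_tool:
  motion:
    - [[-42, 0, 0], [0, 0, 0]]
    - [[-42, 0, 0], [0, 0, 0]]
    - [[-42, 0, 0], [0, 0, 0]]
    - [[-42, 0, 0], [0, 0, 0]]
    - [[-42, 0, 0], [0, 0, 0.07]]

```text
time_s: 9.7
position: [0.5453, -0.2353, 0.1702]
tcp_rot: [[-0.008, 1.0, -0.002], [1.0, 0.008, 0.001], [0.001, -0.002, -1.0]]
force: [-0.3, 0.2, 0.3]
opening: 0.172
grasp_force: 0.0
```

drive_tool:
  motion:
    - [[0, 0, 0], [0, 0, 0.07]]
    - [[0, 0, 0], [0, 0, 0]]
    - [[0, 0, 0], [0, 0, 0]]
    - [[0, 0, 0], [0, 0, 0]]

```text
time_s: 10.1
position: [0.5456, -0.2327, 0.171]
tcp_rot: [[0.058, 0.998, -0.001], [0.998, -0.058, 0.001], [0.001, -0.001, -1.0]]
force: [0.1, -0.4, -0.4]
opening: 0.005
grasp_force: 0.0
```

```bash
python3 -c "
from h import *
plan(.543,-.233,.118,-3.4,3)
im=capture('wrist')[:,:,::-1]
cv2.imwrite('pics/w2.png',im)"
```

```text
from [ 0.5456 -0.2327  0.171 ] F [ 0.06 -0.36 -0.42] t 10.1 total mm [ -2.6  -0.3 -53. ] turn [-0.001 -0.001  0.002]
[[0, -1, 18], [-0.0, -0.0, 0.001]],[[0, -1, 18], [-0.0, -0.0, 0.001]],[[0, -1, 18], [-0.0, -0.0, 0.001]],
```

View pics/w2.png

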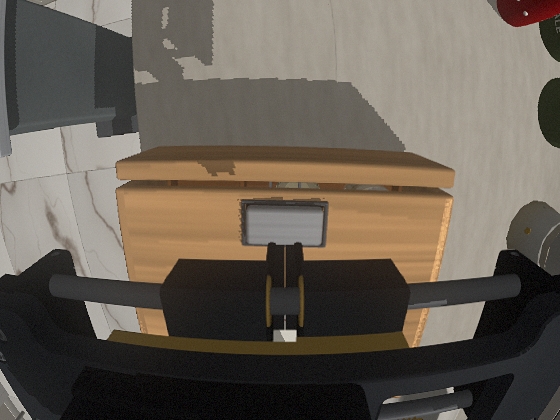

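The key shows at (286,225), just ahead of the shut fingertips, and the drawer front's top edge runs from (117,175) to (454,178). I'll check both against the plan.

```bash
python3 -c "
from h import *
for p,z in [((243,204),.118),((326,204),.118),((327,246),.118),((246,244),.118),((286,224.5),.118),((118,187),.108),((453,195),.108),((117,164),.104),((405,152),.104),((454,173),.104)]: print(p,wpx(*p,z).round(4))"
```

```text
(243, 204) [ 0.5173 -0.2148  0.118 ]
(326, 204) [ 0.5749 -0.2181  0.118 ]
(327, 246) [ 0.5752 -0.2502  0.118 ]
(246, 244) [ 0.5164 -0.2451  0.118 ]
(286, 224.5) [ 0.5463 -0.2316  0.118 ]
(118, 187) [ 0.4167 -0.1979  0.108 ]
(453, 195) [ 0.6792 -0.2196  0.108 ]
(117, 164) [ 0.4169 -0.1803  0.104 ]
(405, 152) [ 0.6374 -0.1855  0.104 ]
(454, 173) [ 0.6809 -0.2027  0.104 ]
```

drive_tool:
  motion:
    - [[0, 0, 25], [0, 0, 0]]
    - [[0, 0, 20], [0, 0, 0]]
    - [[0, 0, 8], [0, 0, 0]]
    - [[0, 0, 4], [0, 0, 0]]
    - [[0, 0, 2], [0, 0, 0]]

```text
time_s: 10.65
position: [0.5463, -0.2336, 0.1128]
tcp_rot: [[0.059, 0.998, 0.0], [0.998, -0.059, -0.0], [-0.0, 0.0, -1.0]]
force: [0.9, -0.5, 0.8]
opening: 0.004
grasp_force: 0.1
```

drive_tool:
  motion:
    - [[0, 0, 1], [0, 0, 0]]
    - [[0, 0, 1], [0, 0, 0]]
    - [[0, 0, 0], [0, 0, 0]]

```text
time_s: 10.95
position: [0.5465, -0.2339, 0.1113]
tcp_rot: [[0.06, 0.998, 0.001], [0.998, -0.06, -0.0], [-0.0, 0.001, -1.0]]
force: [-1.1, 1.2, 4.1]
opening: 0.001
grasp_force: 2.0
```

drive_tool:
  motion:
    - [[0, 0, 1], [0, 0, 0]]
    - [[0, 0, 1], [0, 0, 0]]
    - [[0, 0, 1], [0, 0, 0]]
    - [[0, 0, 0], [0, 0, 0]]

```text
time_s: 11.35
position: [0.5467, -0.2338, 0.1101]
tcp_rot: [[0.06, 0.998, 0.002], [0.998, -0.06, -0.0], [-0.0, 0.002, -1.0]]
force: [-3.1, 4.7, 16.6]
opening: 0.004
grasp_force: 8.2
```

drive_tool:
  motion:
    - [[0, 0, 1], [0, 0, 0]]
    - [[0, 0, 1], [0, 0, 0]]
    - [[0, 0, 0], [0, 0, 0]]

```text
time_s: 11.65
position: [0.5468, -0.2337, 0.1098]
tcp_rot: [[0.06, 0.998, 0.002], [0.998, -0.06, -0.001], [-0.001, 0.002, -1.0]]
force: [-5.2, 6.3, 25.2]
opening: 0.004
grasp_force: 13.1
```

```bash
python3 -c "
from h import *
s=read_state();print(s['position'],s['force'])
im=capture('wrist')[:,:,::-1]
cv2.imwrite('pics/w3.png',im)"
```

```text
[ 0.5467621  -0.23372258  0.10984642] [-5.18788076  6.25938314 25.21678672]
```

View pics/w3.png

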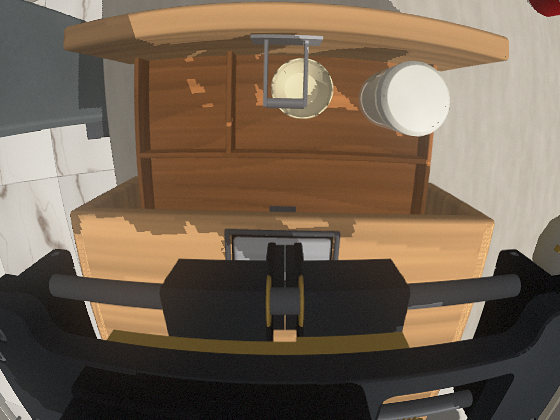

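The drawer is open. The empty square compartment is at left (188,100), the steel hoop catch at (285,70) and the jar and dish at right. I'll go up and measure the berth.

drive_tool:
  motion:
    - [[0, 0, -10], [0, 0, 0]]
    - [[0, 0, -40], [0, 0, 0]]
    - [[0, 0, -50], [0, 0, 0]]
    - [[0, 0, -30], [0, 0, 0]]
    - [[0, 0, 0], [0, 0, 0]]

```text
time_s: 12.2
position: [0.5493, -0.2366, 0.2409]
tcp_rot: [[0.06, 0.998, 0.011], [0.998, -0.06, -0.008], [-0.007, 0.011, -1.0]]
force: [0.2, -0.5, 0.0]
opening: 0.003
grasp_force: 0.0
```

drive_tool:
  motion:
    - [[0, 0, 0], [0, 0, 0]]
    - [[0, 0, 0], [0, 0, 0]]
  gripper: 1

```text
time_s: 12.4
position: [0.5452, -0.2337, 0.234]
tcp_rot: [[0.06, 0.998, -0.002], [0.998, -0.06, 0.001], [0.001, -0.003, -1.0]]
force: [-0.0, 0.6, -0.8]
opening: 0.113
grasp_force: 0.0
```

```bash
python3 -c "
from h import *
s=read_state();print(s['position'],s['force'])
im=capture('wrist')[:,:,::-1]
cv2.imwrite('pics/w4.png',cv2.resize(im[0:300,60:460],(800,600),interpolation=cv2.INTER_CUBIC))"
```

```text
[ 0.54519295 -0.23366958  0.23396151] [-0.03933223  0.55210127 -0.80820307]
```

View pics/w4.png

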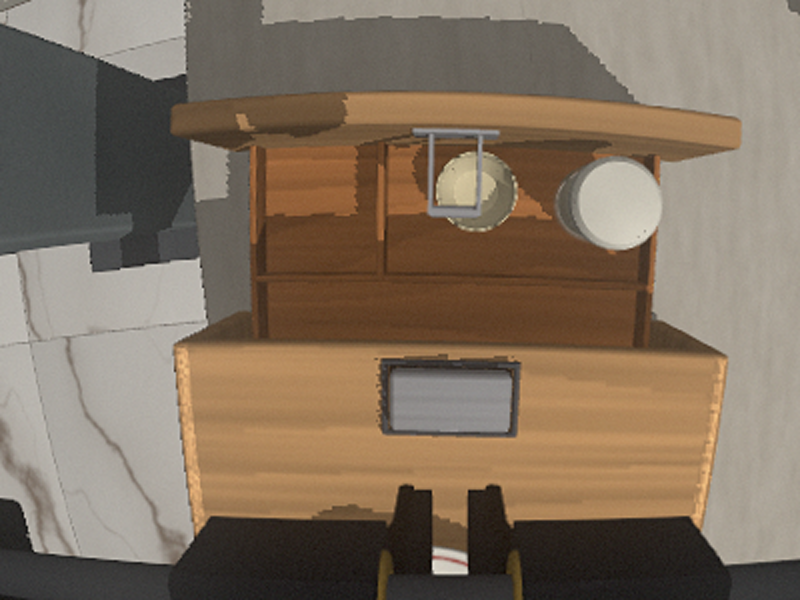

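The crop shows the compartment between its left wall at u≈262, the divider at u≈381 and the rear partition at v≈277. The drawer front's inner top edge runs (172,133)–(740,148) and the stand's front edge (177,347)–(725,356).

```bash
python3 -c "
from h import *
n=lambda u,v,z: wpx(u/2+60,v/2,z)
FL,FR=n(177,347,.108),n(725,356,.108)
K=n(452,401,.118)
A,B=n(172,133,.104),n(740,148,.104)
print('stand front',FL,FR,np.linalg.norm(FL-FR),'ang',(FL-FR)[1]/(FL-FR)[0]); print('key',K)
print('front top inner',A,B,np.linalg.norm(A-B),(A-B)[1]/(A-B)[0])
for p in [(265,277),(378,279),(268,150),(378,150),(383,274)]: print(p,n(*p,.040).round(4))
for m in (.06,.075,.085):
  X=np.array([-np.sin(m),-np.cos(m)]);Y=np.array([np.cos(m),-np.sin(m)])
  mid=(FL+FR)[:2]/2; print(m,'berth from stand',(mid-.06*X-.076*Y).round(4),'from key',(K[:2]-.085*X-.076*Y).round(4),'from front',((A+B)[:2]/2+.039*X-.076*Y).round(4))
"
```

```text
stand front [ 0.4155758  -0.20068742  0.108     ] [ 0.67777349 -0.22078762  0.108     ] 0.2629670042284312 ang -0.07666044873531654
key [ 0.54556682 -0.23290127  0.118     ]
front top inner [ 0.42271381 -0.09838159  0.104     ] [ 0.68772481 -0.12100889  0.104     ] 0.2659752266658743 -0.08538248952124847
(265, 277) [ 0.4441 -0.1766  0.04  ]
(378, 279) [ 0.508  -0.1834  0.04  ]
(268, 150) [ 0.452  -0.1055  0.04  ]
(378, 150) [ 0.513  -0.1124  0.04  ]
(383, 274) [ 0.511  -0.1808  0.04  ]
0.06 berth from stand [ 0.4744 -0.1463] from key [ 0.4748 -0.1435] from front [ 0.477  -0.1441]
0.075 berth from stand [ 0.4754 -0.1452] from key [ 0.4761 -0.1424] from front [ 0.4765 -0.1429]
0.085 berth from stand [ 0.476  -0.1445] from key [ 0.4771 -0.1418] from front [ 0.4762 -0.1421]
```

drive_tool:
  motion:
    - [[42, -6, 0], [0, 0, 0]]
    - [[42, -6, 0], [0, 0, 0]]
    - [[42, -6, 0], [0, 0, 0]]
    - [[42, -6, 0], [0, 0, 0]]
    - [[42, -6, 0], [0, 0, 0]]
  gripper: 1

```text
time_s: 12.95
position: [0.5276, -0.021, 0.2339]
tcp_rot: [[0.06, 0.998, -0.003], [0.998, -0.06, 0.001], [0.001, -0.003, -1.0]]
force: [1.0, -0.2, 0.1]
opening: 0.607
grasp_force: 0.0
```

drive_tool:
  motion:
    - [[42, -6, 10], [0, 0, 0]]
    - [[42, -6, 10], [0, 0, 0]]
    - [[42, -6, 20], [0, 0, 0]]
    - [[42, -6, 20], [0, 0, 0]]
    - [[38, -4, 20], [0, 0, -0.07]]

```text
time_s: 13.45
position: [0.5117, 0.1865, 0.1534]
tcp_rot: [[-0.012, 1.0, -0.003], [1.0, 0.012, -0.0], [-0.0, -0.003, -1.0]]
force: [1.3, -0.6, 0.4]
opening: 0.98
grasp_force: 0.0
```

drive_tool:
  motion:
    - [[0, 0, 0], [0, 0, -0.07]]
    - [[0, 0, 0], [0, 0, 0]]
    - [[0, 0, 0], [0, 0, 0]]
    - [[0, 0, 0], [0, 0, 0]]

```text
time_s: 13.85
position: [0.5134, 0.184, 0.1555]
tcp_rot: [[-0.078, 0.997, 0.0], [0.997, 0.078, -0.0], [-0.0, -0.0, -1.0]]
force: [0.1, 0.3, 0.0]
opening: 1.003
grasp_force: 0.0
```

```bash
python3 -c "
from h import *
plan(.5125,.185,.031,4.6,4)
im=capture('wrist')
cv2.imwrite('pics/w5.png',im[:,:,::-1])
h=im[100:300,180:400].astype(int); m=((h.sum(2)>480)&(np.ptp(h,axis=2)<25)&(h[...,2]>=h[...,0])).astype(np.uint8)
k,l,st,c=cv2.connectedComponentsWithStats(m); i=1+np.argmax(st[1:,4]); print(st[i],c[i]+[180,100],wpx(*(c[i]+[180,100]),.072))
"
```

```text
from [0.5134 0.184  0.1555] F [0.11 0.29 0.04] t 13.85 total mm [  -0.9    1.  -124.5] turn [-0.     0.    -0.003]
[[0, 0, 31], [-0.0, 0.0, -0.001]],[[0, 0, 31], [-0.0, 0.0, -0.001]],[[0, 0, 31], [-0.0, 0.0, -0.001]],[[0, 0, 31], [-0.0, 0.0, -0.001]],[  68   74   71   68 4489] [283.99777233 207.77767877] [0.51226212 0.18768134 0.072     ]
```

drive_tool:
  motion:
    - [[2, -1, 31], [0, 0, 0]]
    - [[0, 0, 31], [0, 0, 0]]
    - [[0, 0, 31], [0, 0, 0]]
    - [[0, 0, 31], [0, 0, 0]]
    - [[0, 0, 0], [0, 0, 0]]

```text
time_s: 14.4
position: [0.5096, 0.1853, 0.0286]
tcp_rot: [[-0.078, 0.997, -0.007], [0.997, 0.078, -0.001], [-0.001, -0.007, -1.0]]
force: [-0.6, -0.0, 0.5]
opening: 0.999
grasp_force: 0.0
```

drive_tool:
  motion:
    - [[0, 0, 0], [0, 0, 0]]
    - [[0, 0, 0], [0, 0, 0]]
    - [[0, 0, 0], [0, 0, 0]]
    - [[0, 0, 0], [0, 0, 0]]
    - [[0, 0, 0], [0, 0, 0]]
  gripper: 0

```text
time_s: 14.9
position: [0.5122, 0.1868, 0.0328]
tcp_rot: [[-0.08, 0.997, 0.001], [0.997, 0.08, 0.0], [0.0, 0.001, -1.0]]
force: [-1.4, -0.0, 6.1]
opening: 0.681
grasp_force: 29.9
```

drive_tool:
  motion:
    - [[0, 0, -15], [0, 0, 0]]
    - [[0, 0, -30], [0, 0, 0]]
    - [[0, 0, -40], [0, 0, 0]]
    - [[0, 0, -35], [0, 0, 0]]
    - [[0, 0, -15], [0, 0, 0]]

```text
time_s: 15.4
position: [0.5131, 0.187, 0.1695]
tcp_rot: [[-0.08, 0.997, 0.005], [0.997, 0.08, 0.001], [0.0, 0.005, -1.0]]
force: [0.7, 0.7, -5.0]
opening: 0.683
grasp_force: 29.9
```

drive_tool:
  motion:
    - [[0, 0, 0], [0, 0, 0]]
    - [[0, 0, 0], [0, 0, 0]]

```text
time_s: 15.6
position: [0.5109, 0.1865, 0.1658]
tcp_rot: [[-0.08, 0.997, -0.002], [0.997, 0.08, -0.0], [-0.0, -0.002, -1.0]]
force: [-0.5, -0.2, -4.7]
opening: 0.678
grasp_force: 29.9
```

```bash
python3 -c "
from h import *
plan(.478,-.144,.165,-4.5,12)"
```

```text
from [0.5109 0.1865 0.1658] F [-0.51 -0.17 -4.68] t 15.6 total mm [ -32.9 -330.5   -0.8] turn [-0.002  0.     0.159]
[[-27, -5, 0], [-0.0, 0.0, 0.013]],[[-27, -5, 0], [-0.0, 0.0, 0.013]],[[-27, -4, 0], [-0.0, 0.0, 0.013]],[[-27, -4, 0], [-0.0, 0.0, 0.013]],[[-27, -3, 0], [-0.0, 0.0, 0.013]],
[[-28, -3, 0], [-0.0, 0.0, 0.013]],[[-28, -3, 0], [-0.0, 0.0, 0.013]],[[-28, -2, 0], [-0.0, 0.0, 0.013]],[[-28, -2, 0], [-0.0, 0.0, 0.013]],[[-28, -2, 0], [-0.0, 0.0, 0.013]],
[[-28, -1, 0], [-0.0, 0.0, 0.013]],[[-28, -1, 0], [-0.0, 0.0, 0.013]],
```

drive_tool:
  motion:
    - [[-27, -5, 0], [0, 0, 0.013]]
    - [[-27, -5, 0], [0, 0, 0.013]]
    - [[-27, -4, 0], [0, 0, 0.013]]
    - [[-27, -4, 0], [0, 0, 0.013]]
    - [[-27, -3, 0], [0, 0, 0.013]]

```text
time_s: 16.1
position: [0.4963, 0.0499, 0.1644]
tcp_rot: [[-0.015, 1.0, -0.005], [1.0, 0.015, 0.001], [0.001, -0.005, -1.0]]
force: [0.5, -0.4, -5.3]
opening: 0.679
grasp_force: 29.9
```

drive_tool:
  motion:
    - [[-28, -3, 0], [0, 0, 0.013]]
    - [[-28, -3, 0], [0, 0, 0.013]]
    - [[-28, -2, 0], [0, 0, 0.013]]
    - [[-28, -2, 0], [0, 0, 0.013]]
    - [[-28, -2, 0], [0, 0, 0.013]]

```text
time_s: 16.6
position: [0.4831, -0.0897, 0.1645]
tcp_rot: [[0.051, 0.999, -0.004], [0.999, -0.051, 0.002], [0.002, -0.004, -1.0]]
force: [0.1, 0.5, -3.8]
opening: 0.682
grasp_force: 29.9
```

drive_tool:
  motion:
    - [[-28, -1, 0], [0, 0, 0.013]]
    - [[-28, -1, 0], [0, 0, 0.013]]
    - [[0, 0, 0], [0, 0, 0]]
    - [[0, 0, 0], [0, 0, 0]]
    - [[0, 0, 0], [0, 0, 0]]

```text
time_s: 17.1
position: [0.4784, -0.1438, 0.1653]
tcp_rot: [[0.076, 0.997, -0.003], [0.997, -0.076, 0.002], [0.002, -0.003, -1.0]]
force: [-0.0, 0.3, -4.3]
opening: 0.68
grasp_force: 29.9
```

```bash
python3 -c "
from h import *
plan(.478,-.144,.075,-4.5,5)
im=capture('wrist')[:,:,::-1]
cv2.imwrite('pics/w6.png',im)"
```

```text
from [ 0.4784 -0.1438  0.1653] F [-0.01  0.28 -4.31] t 17.1 total mm [ -0.4  -0.2 -90.3] turn [-0.003 -0.002  0.003]
[[0, 0, 18], [-0.001, -0.0, 0.001]],[[0, 0, 18], [-0.001, -0.0, 0.001]],[[0, 0, 18], [-0.001, -0.0, 0.001]],[[0, 0, 18], [-0.001, -0.0, 0.001]],[[0, 0, 18], [-0.001, -0.0, 0.001]],
```

View pics/w6.png

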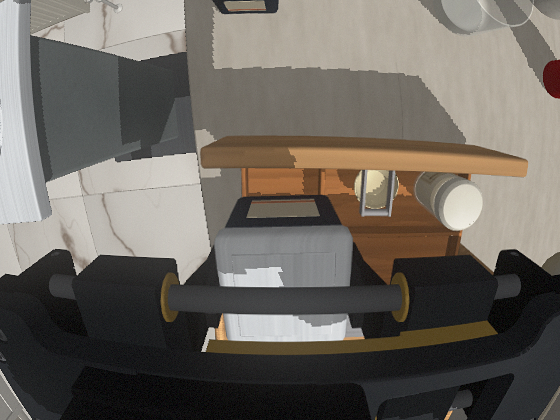

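The held tin sits above the left compartment, with the drawer front at v≈155 ahead of it and the hoop at (378,190) clear of the right finger. Lowering it now.

drive_tool:
  motion:
    - [[0, 0, 22], [0, 0, 0]]
    - [[0, 0, 22], [0, 0, 0]]
    - [[0, 0, 22], [0, 0, 0]]
    - [[0, 0, 16], [0, 0, 0]]
    - [[0, 0, 0], [0, 0, 0]]

```text
time_s: 17.65
position: [0.4781, -0.1431, 0.0826]
tcp_rot: [[0.074, 0.997, -0.005], [0.997, -0.074, 0.003], [0.002, -0.005, -1.0]]
force: [0.4, -0.3, -5.3]
opening: 0.681
grasp_force: 29.9
```

drive_tool:
  motion:
    - [[0, 0, 6], [0, 0, 0]]
    - [[0, 0, 6], [0, 0, 0]]
    - [[0, 0, 6], [0, 0, 0]]
    - [[0, 0, 6], [0, 0, 0]]
    - [[0, 0, 0], [0, 0, 0]]

```text
time_s: 18.15
position: [0.4792, -0.1448, 0.06]
tcp_rot: [[0.076, 0.997, -0.001], [0.997, -0.076, 0.001], [0.001, -0.001, -1.0]]
force: [-0.3, 0.1, -3.9]
opening: 0.68
grasp_force: 29.9
```

drive_tool:
  motion:
    - [[0, 0, 3], [0, 0, 0]]
    - [[0, 0, 2], [0, 0, 0]]
    - [[0, 0, 1], [0, 0, 0]]
    - [[0, 0, 1], [0, 0, 0]]
    - [[0, 0, 0], [0, 0, 0]]

```text
time_s: 18.65
position: [0.4796, -0.145, 0.0535]
tcp_rot: [[0.076, 0.997, -0.0], [0.997, -0.076, 0.0], [0.0, -0.0, -1.0]]
force: [-0.3, 0.8, -4.7]
opening: 0.675
grasp_force: 29.9
```

drive_tool:
  motion:
    - [[0, 0, 1], [0, 0, 0]]
    - [[0, 0, 1], [0, 0, 0]]
    - [[0, 0, 1], [0, 0, 0]]
    - [[0, 0, 0], [0, 0, 0]]

```text
time_s: 19.05
position: [0.4796, -0.1451, 0.0509]
tcp_rot: [[0.076, 0.997, 0.0], [0.997, -0.076, -0.0], [-0.0, 0.0, -1.0]]
force: [-1.0, 0.1, -1.6]
opening: 0.68
grasp_force: 29.9
```

drive_tool:
  motion:
    - [[0, 0, 0], [0, 0, 0]]
    - [[0, 0, 0], [0, 0, 0]]
    - [[0, 0, 0], [0, 0, 0]]
    - [[0, 0, 0], [0, 0, 0]]
    - [[0, 0, 0], [0, 0, 0]]
  gripper: 0.84

```text
time_s: 19.55
position: [0.4798, -0.1451, 0.0506]
tcp_rot: [[0.076, 0.997, 0.0], [0.997, -0.076, -0.0], [-0.0, 0.0, -1.0]]
force: [0.4, 0.2, 0.3]
opening: 0.833
grasp_force: 0.0
```

drive_tool:
  motion:
    - [[0, 0, -10], [0, 0, 0]]
    - [[0, 0, -20], [0, 0, 0]]
    - [[0, 0, -30], [0, 0, 0]]
    - [[0, 0, -40], [0, 0, 0]]
    - [[0, 0, -20], [0, 0, 0]]

```text
time_s: 20.05
position: [0.4808, -0.1455, 0.174]
tcp_rot: [[0.076, 0.997, 0.004], [0.997, -0.076, -0.002], [-0.002, 0.004, -1.0]]
force: [1.4, 0.3, 0.8]
opening: 0.843
grasp_force: 0.0
```

drive_tool:
  motion:
    - [[33, 24, 0], [0, 0, 0]]
    - [[33, 24, 0], [0, 0, 0]]
    - [[32, 24, 0], [0, 0, 0]]
    - [[0, 0, 0], [0, 0, 0]]
    - [[0, 0, 0], [0, 0, 0]]
  gripper: 0

```text
time_s: 20.55
position: [0.5587, -0.052, 0.1709]
tcp_rot: [[0.074, 0.997, -0.0], [0.997, -0.074, -0.0], [-0.0, -0.0, -1.0]]
force: [-0.3, -0.3, -0.5]
opening: 0.469
grasp_force: 0.0
```

```bash
python3 -c "
from h import *
plan(.559,-.055,.065,-4.5,5)
im=capture('top')[:,:,::-1]
cv2.imwrite('pics/t2.png',cv2.resize(im[150:330,300:500],(800,720))[:600])"
```

```text
from [ 0.5587 -0.052   0.1709] F [-0.3  -0.34 -0.51] t 20.55 total mm [   0.3   -3.  -105.9] turn [-0.     0.     0.005]
[[-1, 0, 21], [-0.0, 0.0, 0.001]],[[-1, 0, 21], [-0.0, 0.0, 0.001]],[[-1, 0, 21], [-0.0, 0.0, 0.001]],[[-1, 0, 21], [-0.0, 0.0, 0.001]],[[-1, 0, 21], [-0.0, 0.0, 0.001]],
```

View pics/t2.png

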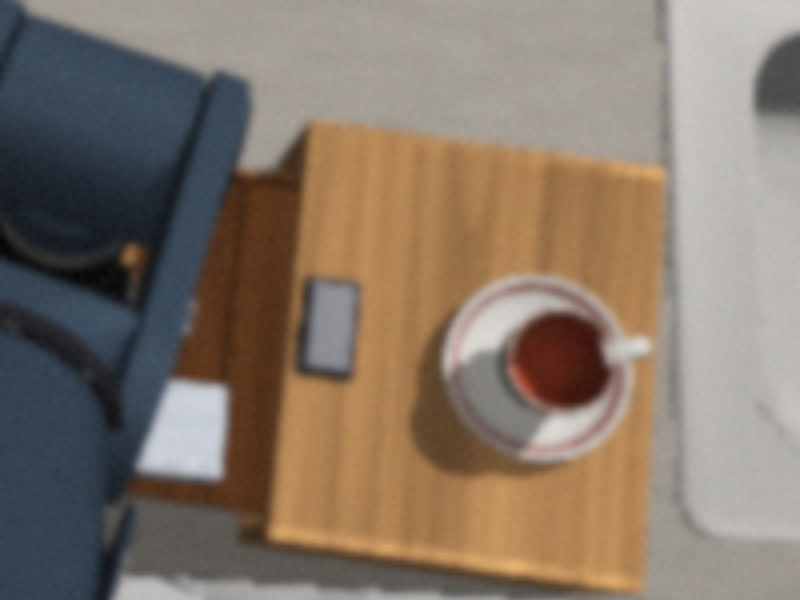

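The tin's lid, at (185,430), is seated in the compartment, and the cup is untouched. Going down in front of the drawer to push.

drive_tool:
  motion:
    - [[0, 0, 21], [0, 0, 0]]
    - [[0, 0, 21], [0, 0, 0]]
    - [[0, 0, 21], [0, 0, 0]]
    - [[0, 0, 21], [0, 0, 0]]
    - [[0, 0, 20], [0, 0, 0]]

```text
time_s: 21.1
position: [0.5576, -0.0541, 0.066]
tcp_rot: [[0.078, 0.997, -0.001], [0.997, -0.078, 0.0], [-0.0, -0.001, -1.0]]
force: [0.4, -0.3, 0.0]
opening: 0.026
grasp_force: 0.0
```

drive_tool:
  motion:
    - [[-10, 0, 0], [0, 0, 0]]
    - [[-10, 0, 0], [0, 0, 0]]
    - [[-5, 0, 0], [0, 0, 0]]
    - [[-5, 0, 0], [0, 0, 0]]
    - [[-5, 0, 0], [0, 0, 0]]

```text
time_s: 21.6
position: [0.5569, -0.0876, 0.0678]
tcp_rot: [[0.078, 0.997, 0.002], [0.997, -0.078, 0.001], [0.001, 0.002, -1.0]]
force: [0.4, 5.2, 4.2]
opening: 0.005
grasp_force: 2.5
```

drive_tool:
  motion:
    - [[-7, 0, 0], [0, 0, 0]]
    - [[-7, 0, 0], [0, 0, 0]]
    - [[-7, 0, 0], [0, 0, 0]]
    - [[-7, 0, 0], [0, 0, 0]]
    - [[-7, 0, 0], [0, 0, 0]]

```text
time_s: 22.1
position: [0.554, -0.1216, 0.0677]
tcp_rot: [[0.076, 0.997, 0.001], [0.997, -0.076, 0.001], [0.001, 0.001, -1.0]]
force: [1.6, 5.4, 4.1]
opening: 0.004
grasp_force: 3.0
```

drive_tool:
  motion:
    - [[-7, 0, 0], [0, 0, 0]]
    - [[-7, 0, 0], [0, 0, 0]]
    - [[-7, 0, 0], [0, 0, 0]]
    - [[-7, 0, 0], [0, 0, 0]]
    - [[-7, 0, 0], [0, 0, 0]]

```text
time_s: 22.6
position: [0.5512, -0.1562, 0.0677]
tcp_rot: [[0.076, 0.997, 0.001], [0.997, -0.076, 0.002], [0.002, 0.001, -1.0]]
force: [1.6, 7.2, 5.1]
opening: 0.006
grasp_force: 3.3
```

drive_tool:
  motion:
    - [[-4, 0, 0], [0, 0, 0]]
    - [[-4, 0, 0], [0, 0, 0]]
    - [[-4, 0, 0], [0, 0, 0]]
    - [[-4, 0, 0], [0, 0, 0]]
    - [[-4, 0, 0], [0, 0, 0]]

```text
time_s: 23.1
position: [0.5496, -0.1746, 0.0676]
tcp_rot: [[0.076, 0.997, 0.001], [0.997, -0.076, 0.003], [0.004, 0.0, -1.0]]
force: [1.2, 7.1, 5.4]
opening: 0.003
grasp_force: 3.8
```

drive_tool:
  motion:
    - [[-2, 0, 0], [0, 0, 0]]
    - [[-1, 0, 0], [0, 0, 0]]
    - [[-1, 0, 0], [0, 0, 0]]
    - [[-1, 0, 0], [0, 0, 0]]
    - [[0, 0, 0], [0, 0, 0]]

```text
time_s: 23.6
position: [0.5491, -0.1809, 0.0676]
tcp_rot: [[0.076, 0.997, 0.0], [0.997, -0.076, 0.002], [0.002, 0.0, -1.0]]
force: [0.9, 5.0, 5.8]
opening: 0.007
grasp_force: 2.9
```

drive_tool:
  motion:
    - [[-1, 0, 0], [0, 0, 0]]
    - [[-1, 0, 0], [0, 0, 0]]
    - [[-1, 0, 0], [0, 0, 0]]
    - [[0, 0, 0], [0, 0, 0]]

```text
time_s: 24.0
position: [0.549, -0.1816, 0.0676]
tcp_rot: [[0.077, 0.997, 0.001], [0.997, -0.077, 0.005], [0.005, 0.0, -1.0]]
force: [2.5, 12.2, 6.2]
opening: 0.003
grasp_force: 6.2
```

drive_tool:
  motion:
    - [[-1, 0, 0], [0, 0, 0]]
    - [[-1, 0, 0], [0, 0, 0]]
    - [[0, 0, 0], [0, 0, 0]]
    - [[0, 0, 0], [0, 0, 0]]

```text
time_s: 24.4
position: [0.549, -0.1817, 0.0676]
tcp_rot: [[0.078, 0.997, 0.001], [0.997, -0.078, 0.008], [0.008, -0.0, -1.0]]
force: [5.2, 17.2, 7.2]
opening: 0.007
grasp_force: 8.9
```

Now it's at the hard stop: the force rises without further motion. Backing off and checking.

drive_tool:
  motion:
    - [[5, 0, 0], [0, 0, 0]]
    - [[15, 0, 0], [0, 0, 0]]
    - [[25, 0, 0], [0, 0, 0]]
    - [[0, 0, -30], [0, 0, 0]]
    - [[0, 0, -40], [0, 0, 0]]

```text
time_s: 24.9
position: [0.5501, -0.1408, 0.1353]
tcp_rot: [[0.074, 0.997, -0.006], [0.997, -0.074, 0.002], [0.001, -0.006, -1.0]]
force: [0.9, -0.3, 0.1]
opening: 0.001
grasp_force: 0.0
```

drive_tool:
  motion:
    - [[0, 0, -40], [0, 0, 0]]
    - [[0, 0, -40], [0, 0, 0]]
    - [[0, 0, -40], [0, 0, 0]]
    - [[0, 0, 0], [0, 0, 0]]
    - [[0, 0, 0], [0, 0, 0]]

```text
time_s: 25.4
position: [0.5521, -0.1425, 0.2577]
tcp_rot: [[0.076, 0.997, 0.002], [0.997, -0.076, -0.002], [-0.002, 0.002, -1.0]]
force: [-0.0, 0.2, -0.8]
opening: 0.007
grasp_force: 0.0
```

```bash
python3 -c "
from h import *
s=read_state();print(s['time_s'],s['position'],s['force'])
im=capture('scene')[:,:,::-1]
cv2.imwrite('pics/s3.png',cv2.resize(im[80:380,140:400],(693,800))[:600] if 0 else cv2.resize(im[80:380,130:400],(540,600)))"
```

```text
25.4 [ 0.55213642 -0.14254861  0.25766062] [-0.03915125  0.17923567 -0.80133728]
```

View pics/s3.png

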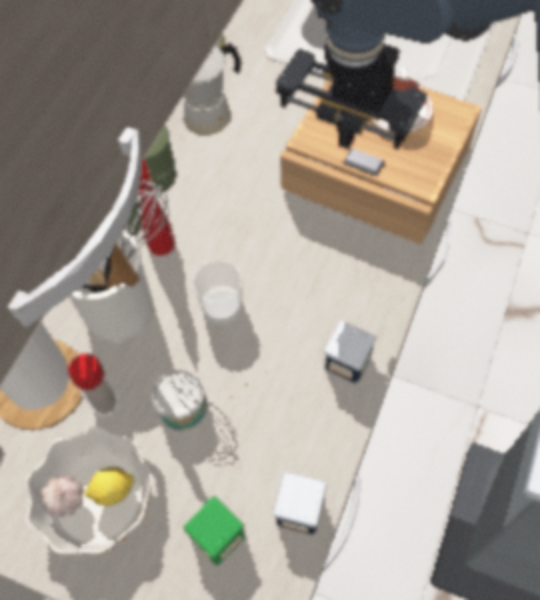

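The drawer is shut, with its front at (355,195) flush to the stand. The two empty tins stand upright at (350,350) and (300,500), and the glass, can and cup are in place. The arm touches nothing, so I'm handing in.

```bash
python3 -c "
from rig import *
print(hand_in())"
```

```text
the job is handed in; nothing more can be done
None
```

The full tin was the middle one; it stands in the drawer's empty compartment, the drawer is latched shut, the two empty tins are upright on the worktop, the cup, glass and can look undisturbed, and the job was handed in at about 25.5 s.

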